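Gather the washbasin set onto its ribbed tray

ROBOT

A 6-joint arm with a two-finger parallel gripper is mounted at the origin on the work surface. World frame = base frame: x ahead of the robot, y to its left, z up, the work surface at z = 0. Lengths are in m, angles in degrees, forces in N, time in s.
With the tool pointing down it reaches from about 0.4 to 0.825 m from the base axis. Payload 7 kg.
Tool frame: the origin (TCP) lies midway between the tips of the shut fingers; the grasp point (between the pads) lies 19 mm behind it; z points along the fingers, y is the direction in which the jaws open and shut (so a half turn about z gives the same grasp; the last joint's range is limited). The gripper opens to 88 mm and grips with 3 to 60 N. Pads are 19 mm wide; open, the fingers measure 130 mm over their backs; the gripper's body (78 mm by 193 mm) begins 47 mm behind the grasp point.
Start: joints at [16.507, 20.546, 0.682, 0, -70.136, -16.507], TCP at [0.675, -0, 0.227] pointing down, gripper open.
Joint ranges: [-176.03, 176.03], [-82.01, 121.73], [-58.28, 71.71], [-173.87, 95.51], [-174.79, -0.11], [-173.66, 173.66]. Speed limits (degrees/s): [136.94, 136.94, 172.46, 180, 180, 180].

INTERFACE

Orientations are given as [roll, pitch, yaw] about the fixed x, y, z axes, in that order (R = Rz(yaw) Ry(pitch) Rx(roll)).
In Python, from plant import sensors, cams, job gives the robot as it stands.
- The arm moves only by the tool move_arm, never from a script. Its argument "commands" is a list of rows, each a list of 7 numbers: the finger opening in cm, from 0 to 8.76, then the shift along the tool's x, y, z in cm, then the turn, a rotation vector about the tool's x, y, z in rad. In form: [[hand, x, y, z, wx, wy, wz], ...]. A call has exactly 8 rows; each row is the pose to reach, as a shift and turn from the pose commanded when the call began, along the tool's axes at that moment; what a row does not reach only later rows make up. A row lasts 1/8 s, in which the tool goes at most 62.5 mm and 10.7 degrees, less where a joint would pass 70% of its speed; a pose out of reach is approached as far as the arm can. A call with a gripper value outside its range is refused whole. The fingers move at their own pace and stop on an object; the grip force is fixed at half the most. Time passes only in rows, so rows that repeat a pose let the fingers close, or fill a call up. It gives the time, the measured TCP pose, the force and the opening at its end, in the units of the state.
- sensors.get_obs(): the state, without advancing time (a new reading comes with each control period).
- cams.snapshot(name): name is "scene" or "side" or "wrist"; returns a dict with "frame" (384x512x3 uint8, red, green, blue), "camera_matrix" (3x3 intrinsics, pixels), "R" (3x3) and "t" (3): a world point X has camera coordinates R X + t. Camera axes: x right, y down, z forward; pixel columns grow to the right and rows downward; lengths in m; the calibration is good to about 2 mm. A picture is of the moment at which its call begins. There is no depth.
- job.close_job(): hands the job in, once; it reports no verdict.
The state is a dict: "clock": time; "joint_pos": joint angles; "qvel": joint speeds; "tau": joint torques, N m; "tool_pos": TCP position; "orientation": TCP orientation; "force": force on the tool from outside, world axes, zero at the start; "moment": the same for the moment, N m; "opening": finger opening in m.
Only numpy, scipy, OpenCV 4.12 (cv2) and the standard library are available. Lean on these libraries where they do the work, as an engineer would, in place of code of your own. Each camera call takes 0.05 s, during which the arm holds its last target.

TASK

Tidy my washbasin things onto the ribbed tray: lay the green scrubber flat in the purple dish, stand the clear pump dispenser upright in the black saucer and the steel tumbler upright, mouth up, in the red saucer, and put the yellow peg in the yellow tub. The grey scrubber and the blue tumbler are my neighbour's: leave them standing or lying just where they are.

Things in the scene. Friction and masses are not known exactly. Their poses are not given: they have to be found in the camera images.
- green_scrubber_mid (a point): Centre of the green silicone scrubber, a stiff loose oval pad with straight long sides and round ends, 80 mm long (own x), 50 mm wide (own y), 32 mm high, with 2 mm ridges on top, lying flat on the table; this point is 16 mm above its underside. Grip it across its 50 mm width by its upper half, so that the fingers clear the dish rim.
- dispenser_mid (a point): Middle of the clear plastic pump dispenser with white pump, loose, upright on the table, 100 mm high in all; this point is on its axis 50 mm above its underside. Own z is up. Clear round body 52 mm in diameter up to 66 mm above the underside, gripped best at 55 to 60 mm; pump above it, its spout pointing along own +x to 28 mm from the axis: close the fingers along own y.
- steel_tumbler_mid (a point): Middle of the empty stainless steel tumbler, loose, upright, mouth up, 80 mm high, 56 mm in diameter at the foot and 60 mm at the rim, 3 mm wall; this point is on its axis 40 mm above its underside. Own z is up.
- peg_mid (a point): Centre of the yellow plastic clothes peg, loose, lying on its side on the table: 75 mm long (own x), 14 mm wide (own y), 14 mm high; this point is 7 mm above its underside. It does not open.
- dish: Purple rectangular soap dish on the ribbed aluminium tray (290 mm square), which may lie turned a little; fixed. 110 mm long (own x) by 82 mm wide (own y) outside; origin at the centre of its underside, which is 7 mm above the table. Floor 3 mm above the origin, rim 4 mm thick, its top 6 mm above the origin: inside 102 by 74 mm, so the scrubber fits only lengthwise.
- black_saucer: Black round saucer on the ribbed aluminium tray (290 mm square), which may lie turned a little; fixed. 90 mm in diameter; origin at the centre of its underside, 7 mm above the table. Floor 3 mm above the origin, rim top 10 mm above it, inside diameter at least 80 mm.
- red_saucer: Red round saucer on the ribbed aluminium tray (290 mm square), which may lie turned a little; fixed. Same shape and sizes as the black one: 90 mm in diameter, origin at the centre of its underside, 7 mm above the table, floor 3 mm and rim top 10 mm above the origin, inside diameter at least 80 mm.
- tub: Yellow round open clothes peg tub on the ribbed aluminium tray (290 mm square), which may lie turned a little; fixed. 120 mm across the rim, 40 mm high; origin at the centre of its underside, 7 mm above the table. Floor 4 mm above the origin, inside diameter 104 mm at the floor and 112 mm at the rim: wide open fingers do not fit in it.
- grey_scrubber_mid (a point): Centre of a grey scrubber, loose, same shape and size as the green one (80 x 50 x 32 mm, this point 16 mm up). Must stay where it lies.
- blue_tumbler_mid (a point): Middle of a blue plastic tumbler, loose, same shape and size as the steel one (80 mm high, 60 mm at the rim, this point 40 mm up). Must stay standing where it is.
Things that resemble listed ones, but are neither listed nor needed, are in the scene too. Leave any pink look-alike of the part that bears dispenser_mid alone. What is shaped like the part that bears steel_tumbler_mid but orange is not meant.

How it is judged (in metres and radians):
At the end, for the whole second after the job is handed in: Scrubber, dispenser and steel tumbler on the floors of dish, black and red saucer: within 15 mm of centre, under 4 mm raised, tilt under 0.1 rad; peg within 45 mm of tub axis, under 35 mm above its underside; look-alikes upright within 20 mm of their starts; all at rest, released (horizontal distance between green_scrubber_mid and dish below 0.015 m and z of green_scrubber_mid in the frame of dish below 0.023 m and angle between each of green_scrubber_mid, dispenser_mid, steel_tumbler_mid, grey_scrubber_mid, blue_tumbler_mid's own z axis and vertical below 0.1 rad and horizontal distance between dispenser_mid and black_saucer below 0.015 m and z of dispenser_mid in the frame of black_saucer below 0.057 m and horizontal distance between steel_tumbler_mid and red_saucer below 0.015 m and z of steel_tumbler_mid in the frame of red_saucer below 0.047 m and horizontal distance between peg_mid and tub below 0.045 m and z of peg_mid in the frame of tub below 0.035 m and distance of each of grey_scrubber_mid, blue_tumbler_mid from where it was at the start of the episode below 0.02 m and linear speed of each of dispenser, green_scrubber, peg, steel_tumbler below 0.02 m/s); the robot touches nothing.
It fails at once if the grey scrubber is moved by more than 20 mm or tipped (distance of grey_scrubber_mid from where it was at the start of the episode above 0.02 m or angle between grey_scrubber_mid's own z axis and vertical above 0.35 rad).
It fails at once if the blue tumbler is moved by more than 20 mm or tipped (distance of blue_tumbler_mid from where it was at the start of the episode above 0.02 m or angle between blue_tumbler_mid's own z axis and vertical above 0.35 rad).
It also fails if it takes over 120 s, if anything falls off the work surface, if the arm or the gripper's body presses on something with over 40 N, if the wrist force passes 120 N, or if a joint passes its speed limit or range.

## Working session

There is one attempt and no reset: what is moved stays moved. The work goes in short steps, Python scripts to look and compute and a tool call to move; the robot and the scene stay as the last step left them, time stands still between calls to the robot, and variables do not carry over. Pictures are saved under pics/ and viewed, and the job is handed in when it is done.

Besides the shell and the picture viewer there is one more tool, called after "Emit:" by a JSON object that holds its "api" and its "payload", one argument or row to a line. move_arm: Moves the arm, as the interface text tells. Its arguments: {"type":"object","properties":{"commands":{"type":"array"}},"required":["commands"]}

```bash
mkdir -p pics; ls
cat > h.py <<'E'
import numpy as np, cv2, json
from plant import sensors, cams, job
def snap(n,f):
    s=cams.snapshot(n); cv2.imwrite('pics/'+f+'.png',s['frame'][:,:,::-1]); np.savez('pics/'+f+'.npz',**{k:np.array(v) for k,v in s.items()}); return s
def load(f): return dict(np.load('pics/'+f+'.npz'))
def ray(s,u,v,z):
    K,R,t=[np.array(s[k]) for k in('camera_matrix','R','t')]
    d=R.T@np.linalg.inv(K)@np.array([u,v,1.]); c=-R.T@t.reshape(3)
    return c+d*(z-c[2])/d[2]
def proj(s,X):
    p=np.array(s['camera_matrix'])@(np.array(s['R'])@np.array(X)+np.array(s['t']).reshape(3)); return p[:2]/p[2]
E
python3 - <<'E'
from h import *
print(sensors.get_obs())
for n in('scene','side','wrist'):
    s=snap(n,n+'0'); print(n,s['camera_matrix'].tolist(),(-s['R'].T@s['t']).round(3),s['R'].round(3).tolist())
E
```

```text
pics
{'clock': 0.0, 'joint_pos': array([ 1.65059098e+01,  2.05921946e+01,  6.34225376e-01, -2.11195538e-02,
       -7.01341813e+01, -1.65068797e+01]), 'qvel': array([ 0.01549487, -0.07815103, -0.02749023,  0.02606871,  0.06304605,
        0.00172867]), 'tau': array([-8.00930356e-04, -5.82726967e+01,  2.93058443e+01,  6.99745238e+00,
        6.93249181e-03, -2.06530804e-04]), 'tool_pos': array([ 6.74521734e-01, -2.88911500e-05,  2.25614386e-01]), 'orientation': array([ 1.79906006e+02, -7.15010042e-03, -9.00081568e+01]), 'force': array([-0.31119168,  0.86310494,  0.06935475]), 'moment': array([-0.01323634,  0.00749062,  0.02600906]), 'opening': 0.08759641611816485}
scene [[365.00144426295236, 0.0, 254.6011670876347], [0.0, 365.00144426295236, 190.4039949659997], [0.0, 0.0, 1.0]] [ 0.837 -0.467  0.687] [[0.823, 0.568, -0.02], [0.396, -0.598, -0.696], [-0.408, 0.565, -0.717]]
side [[416.3607696262615, 0.0, 259.7856692566096], [0.0, 416.3607696262615, 196.2645135200534], [0.0, 0.0, 1.0]] [0.348 0.961 0.72 ] [[-0.99, -0.143, -0.002], [-0.079, 0.565, -0.821], [0.118, -0.813, -0.571]]
wrist [[329.85621676294187, 0.0, 254.0443433500856], [0.0, 329.85621676294187, 197.34875231565854], [0.0, 0.0, 1.0]] [ 0.674 -0.071  0.383] [[-1.0, -0.0, -0.001], [-0.0, 0.964, 0.266], [0.001, 0.266, -0.964]]
```

View pics/scene0.png

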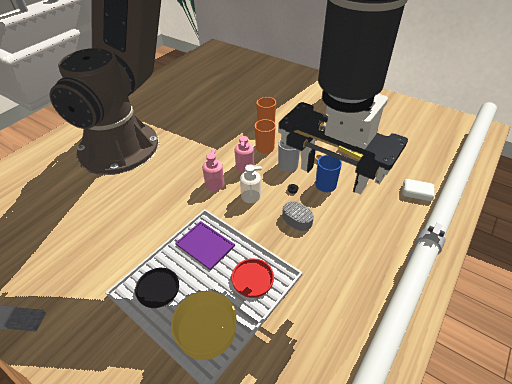

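View pics/side0.png

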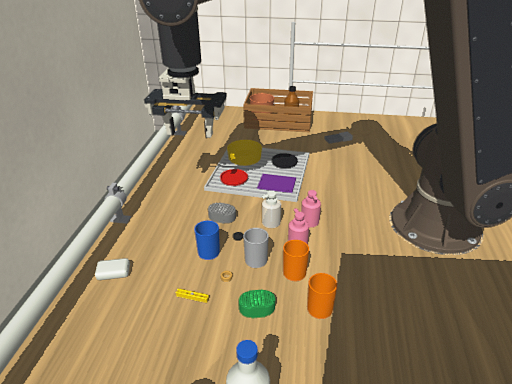

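View pics/wrist0.png

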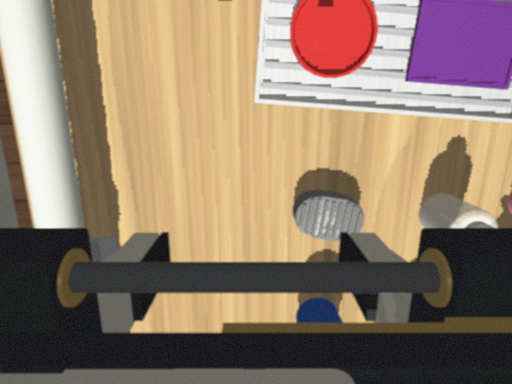

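The scene view shows the tray with purple dish (205,245), black saucer (157,287), red (252,277) and tub (204,325). The clear dispenser is at (250,185), with two pinks at (213,170) and (244,155). The grey scrubber is at (297,215) and the blue tumbler at (328,172). The steel tumbler (288,155) is partly hidden. The side view shows green (257,303), peg (192,295), steel (256,248), blue (207,240), orange (295,260)/(321,296) and clear dispenser (271,210).

Run:
```python
from h import *
s=cv2.imread('pics/side0.png'); c=cv2.resize(s[130:330,80:350],None,fx=2.9,fy=2.9,interpolation=cv2.INTER_CUBIC); cv2.imwrite('pics/c1.png',c)
s=cv2.imread('pics/scene0.png'); c=cv2.resize(s[90:384,100:350],None,fx=2.0,fy=2.0,interpolation=cv2.INTER_CUBIC); cv2.imwrite('pics/c2.png',c)
S=load('side0');C=load('scene0')
def show(n,f,u,v,z): print(n,ray(f,u,v,z).round(3))
for n,u,v,z in [('green',257,300,.03),('peg',192,295,.012),('steel foot',256,262,0),('steelrim',256,234,.08),('blue rim',207,227,.08),('greyscr',222,210,.03),('disp',271,218,.04),('dish',277,183,.01),('black',285,160,.012),('red',235,177,.012),('tub',246,150,.047)]: show(n,S,u,v,z)
for n,u,v,z in [('grey',297,212,.03),('blue',328,160,.08),('disp',250,190,.04),('dish',205,245,.01),('black',157,286,.012),('red',252,277,.012),('tub',205,323,.047),]: show('sc '+n,C,u,v,z)
```

```text
green [0.442 0.363 0.03 ]
peg [0.589 0.354 0.012]
steel foot [0.466 0.218 0.   ]
steelrim [0.467 0.206 0.08 ]
blue rim [0.59  0.197 0.08 ]
greyscr [0.586 0.058 0.03 ]
disp [0.445 0.088 0.04 ]
dish [ 0.452 -0.13   0.01 ]
black [ 0.441 -0.274  0.012]
red [ 0.589 -0.144  0.012]
tub [ 0.573 -0.262  0.047]
sc grey [0.588 0.048 0.03 ]
sc blue [0.585 0.2   0.08 ]
sc disp [0.459 0.038 0.04 ]
sc dish [ 0.456 -0.137  0.01 ]
sc black [ 0.441 -0.273  0.012]
sc red [ 0.592 -0.146  0.012]
sc tub [ 0.589 -0.288  0.047]
```

View pics/c1.png

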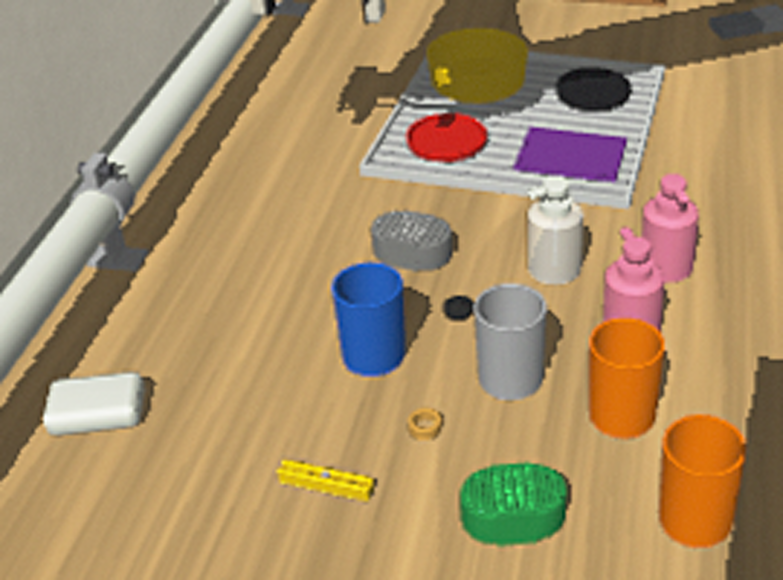

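View pics/c2.png

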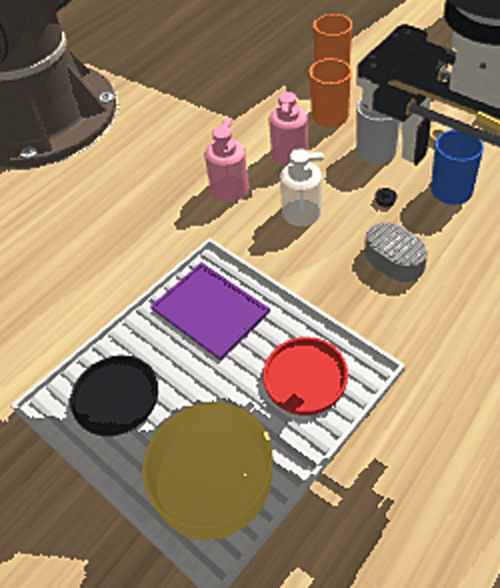

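Candidates, with side-view pixels:
- **Scrubber:** green (257,303), grey (222,212). I choose green.
- **Dispenser:** white/clear (271,210), pink (311,208) and (298,228). I choose the clear one.
- **Tumbler:** steel grey (256,248), blue (207,240), orange (295,260) and (321,296). I choose steel.
- **Peg:** yellow stick (192,295). The ring at (227,276) and the white soap are distractors.

The crop confirms these choices, so I measure next.

```bash
cat >> h.py <<'E'
def mask(s,lo,hi,roi=None):
    h=cv2.cvtColor(s['frame'],cv2.COLOR_RGB2HSV); m=cv2.inRange(h,np.array(lo),np.array(hi))
    if roi: 
        r=np.zeros_like(m); u0,u1,v0,v1=roi; r[v0:v1,u0:u1]=1; m=m*r
    n,l,st,c=cv2.connectedComponentsWithStats(m); k=1+np.argmax(st[1:,4]); return (l==k).astype(np.uint8)*255
def poly(s,m,z):
    c=max(cv2.findContours(m,cv2.RETR_EXTERNAL,cv2.CHAIN_APPROX_NONE)[0],key=len)[:,0,:]
    return np.array([ray(s,u,v,z)[:2] for u,v in c])
def rect(P): 
    (c,wh,a)=cv2.minAreaRect((P*1000).astype(np.float32)); return np.round(c,1),np.round(wh,1),round(a,1)
def circ(P):
    (c,wh,a)=cv2.fitEllipse((P*1000).astype(np.float32)); return np.round(c,1),np.round(wh,1)
E
python3 - <<'E'
from h import *
S=load('side0');C=load('scene0')
for n,s in(('sc',C),('si',S)):
    print(n,'dish',rect(poly(s,mask(s,(125,80,50),(160,255,255)),.013)))
    print(n,'red',circ(poly(s,mask(s,(0,180,80),(5,255,255)),.014)))
    try: print(n,'tub',circ(poly(s,mask(s,(20,150,60),(30,255,200),(150,300,130,384) if n=='sc' else (200,280,130,170)),.047)))
    except Exception as e: print(e)
    print(n,'black',circ(poly(s,mask(s,(0,0,0),(180,255,45),(125,190,260,315) if n=='sc' else (268,302,148,172)),.015)))
    print(n,'blue', rect(poly(s,mask(s,(105,150,40),(125,255,255)),.08)))
print('green top',rect(poly(S,mask(S,(60,100,60),(85,255,255)),.03)))
print('peg',rect(poly(S,mask(S,(22,180,120),(32,255,255),(160,215,280,310)),.01)))
def m2(a): return a
E
```

```text
sc dish (array([ 454.5, -136.2]), array([ 82.5, 112.4]), 85.5)
sc red (array([ 593.3, -145.9]), array([85.7, 88.7]))
sc tub (array([ 586.3, -288.1]), array([114.6, 127. ]))
sc black (array([ 444.1, -275.2]), array([86.2, 89.7]))
sc blue (array([606.2, 159.9]), array([ 54.7, 130. ]), 24.2)
si dish (array([ 453.9, -128.3]), array([ 87.8, 109.4]), 86.0)
si red (array([ 592.8, -141.3]), array([84.5, 89.7]))
si tub (array([ 577.5, -253.7]), array([118., 176.]))
si black (array([ 442.6, -267.5]), array([84.3, 92.1]))
si blue (array([581.1, 239. ]), array([ 55.7, 135.2]), 12.9)
green top (array([441.6, 371.7]), array([75.2, 73.2]), 8.1)
peg (array([591.2, 351.8]), array([23.7, 77.3]), 82.6)
```

Emit:
{"api": "move_arm", "payload": {
  "commands": [
    [8.7, -5.5, 2.6, 0, 0, 0, 0],
    [8.7, -11, 5.2, 0, 0, 0, 0],
    [8.7, -16.5, 7.8, 0, 0, 0, 0],
    [8.7, -22, 10.4, 0, 0, 0, 0],
    [8.7, -27.5, 13, 0, 0, 0, 0],
    [8.7, -33, 15.5, 0, 0, 0, 0],
    [8.7, -33, 15.5, 0, 0, 0, 0],
    [8.7, -33, 15.5, 0, 0, 0, 0]
  ]
}}

```text
clock: 1.15
tool_pos: [0.5197, 0.33, 0.2263]
orientation: [180.0, -0.0, -89.9]
force: [-0.1, -0.6, 0.7]
opening: 0.0869
```

Run:
```python
from h import *
print(sensors.get_obs()['tool_pos'],sensors.get_obs()['orientation'])
snap('wrist','w1');snap('scene','s1')
```

```text
[0.51967492 0.33003738 0.22628438] [ 1.79975201e+02 -3.05324545e-02 -8.99447192e+01]
```

View pics/w1.png

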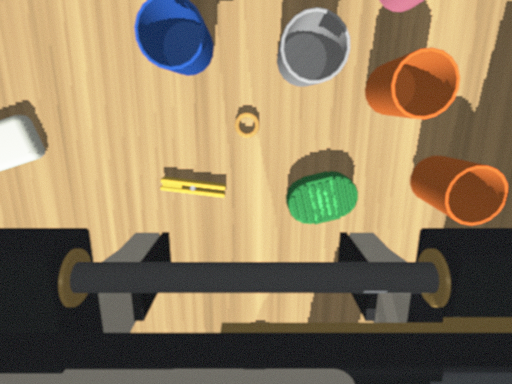

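View pics/s1.png

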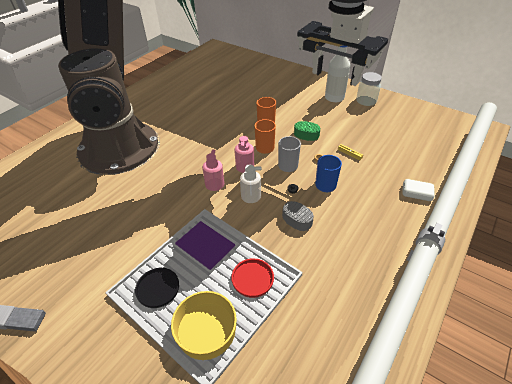

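The wrist view shows peg (193,187), green (322,198), steel (315,45), blue (178,35) and the oranges. I measure them from here, and the tub from the scene view.

Run:
```python
from h import *
W=load('w1');C=load('s1')
gm=mask(W,(60,80,40),(85,255,255))
print('green',rect(poly(W,gm,.028)))
h=cv2.cvtColor(W['frame'],cv2.COLOR_RGB2HSV)
pm=mask(W,(22,150,90),(32,255,255),(150,235,170,205)); print('peg',rect(poly(W,pm,.011)))
pm=mask(C,(22,150,90),(32,255,255),(330,370,140,165)); print('peg sc',rect(poly(C,pm,.01)))
print('green sc',rect(poly(C,mask(C,(60,80,40),(85,255,255)),.03)))
print('tub',circ(poly(C,mask(C,(20,150,60),(30,255,255),(150,300,270,384)),.047)))
print('red',circ(poly(C,mask(C,(0,180,80),(5,255,255)),.015)))
c=cv2.resize(W['frame'][0:230,130:512,::-1],None,fx=2,fy=2,interpolation=cv2.INTER_CUBIC); cv2.imwrite('pics/c3.png',c)
```

```text
green (array([443.4, 357.5]), array([76.7, 55.6]), 13.7)
peg (array([590.2, 348.2]), array([14.7, 73.6]), 82.9)
peg sc (array([591.7, 343.1]), array([22.9, 76.3]), 81.8)
green sc (array([450.1, 343.1]), array([73. , 89.8]), 26.5)
tub (array([ 581.4, -283.6]), array([105. , 111.8]))
red (array([ 593.7, -146.4]), array([85.6, 88.5]))
```

View pics/c3.png

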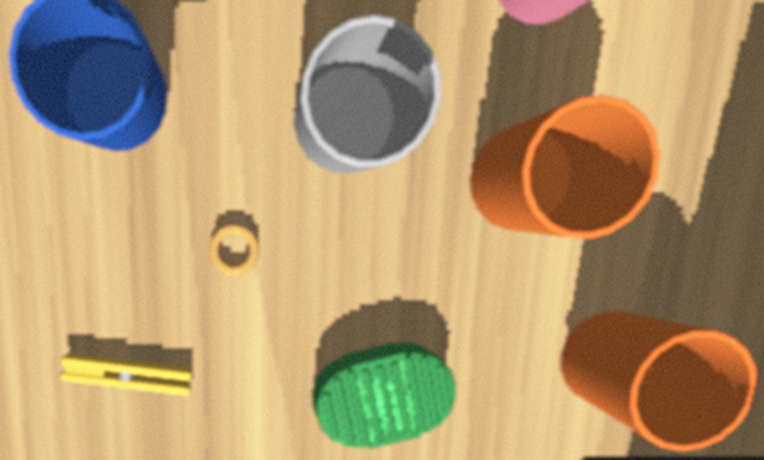

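Run:
```python
from h import *
W=load('w1');C=load('s1');S=load('side0')
print('steel',ray(W,315.5,46,.08),'orA',ray(W,426,84,.08),'orB',ray(W,476.5,195.5,.08),'blue',ray(W,174,31,.08), 'blue sc',ray(C,328,163,.08),'steel sc',ray(C,289,144,.08))
b=mask(C,(105,150,40),(125,255,255)); ys,xs=np.where(b); print('bluebox',xs.min(),xs.max(),ys.min(),ys.max())
print('ring',ray(W,247,124,.01), 'bottle top side',ray(S,247,350,.15))
h=cv2.cvtColor(W['frame'],cv2.COLOR_RGB2HSV)
for v0 in (70,95,110): 
  m=mask(W,(60,80,v0),(85,255,255)); print(v0,rect(poly(W,m,.031)))
print(sensors.get_obs()['joint_pos'].round(1))
c=cv2.resize(C['frame'][85:235,200:420,::-1],None,fx=3.4,fy=3.4,interpolation=cv2.INTER_CUBIC); cv2.imwrite('pics/c4.png',c)
```

```text
steel [0.46715109 0.20978608 0.08      ] orA [0.36924998 0.24022202 0.08      ] orB [0.30711352 0.340848   0.08      ] blue [0.58646543 0.19829771 0.08      ] blue sc [0.59011138 0.19020865 0.08      ] steel sc [0.47062718 0.20176755 0.08      ]
bluebox 316 341 155 191
ring [0.52710967 0.27801998 0.01      ] bottle top side [0.4260733  0.56938215 0.15      ]
70 (array([444. , 356.6]), array([76. , 55.1]), 13.7)
95 (array([443.3, 359.1]), array([75.9, 50.1]), 15.1)
110 (array([443.2, 359.4]), array([75.9, 49.5]), 15.2)
[ 50.5  15.   -7.2   0.  -67.8 -50.5]
```

View pics/c4.png

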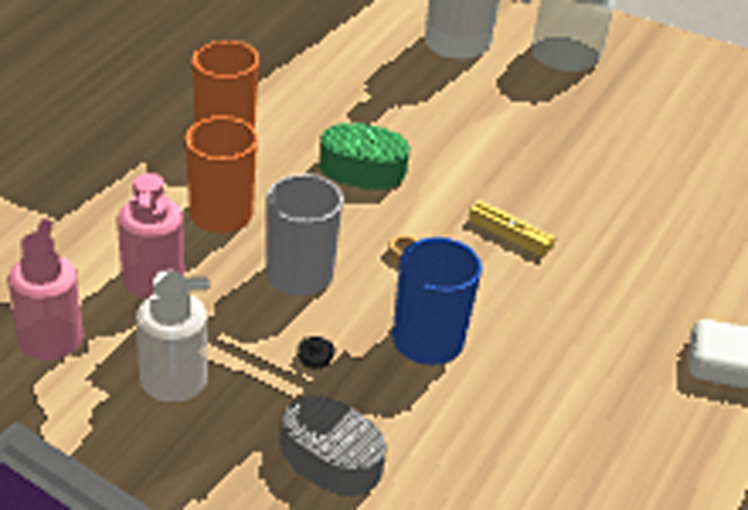

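Emit:
{"api": "move_arm", "payload": {
  "commands": [
    [8.7, -1, 3, 1, 0, 0, -0.18],
    [8.7, -2, 6, 3, 0, 0, -0.36],
    [8.7, -2.95, 7.7, 6, 0, 0, -0.54],
    [8.7, -2.95, 7.7, 8, 0, 0, -0.72],
    [8.7, -2.95, 7.7, 8, 0, 0, -0.9],
    [8.7, -2.95, 7.7, 8, 0, 0, -1.08],
    [8.7, -2.95, 7.7, 8, 0, 0, -1.26],
    [8.7, -2.95, 7.7, 8, 0, 0, -1.44]
  ]
}}

```text
clock: 2.25
tool_pos: [0.4439, 0.3582, 0.1466]
orientation: [180.0, -0.0, -7.3]
force: [0.4, -0.3, 0.7]
opening: 0.0869
```

Emit:
{"api": "move_arm", "payload": {
  "commands": [
    [8.7, 0, 0, 0, 0, 0, -0.18],
    [8.7, 0, 0, 0, 0, 0, -0.36],
    [8.7, 0, 0, 2, 0, 0, -0.393],
    [8.7, 0, 0, 3, 0, 0, -0.393],
    [8.7, 0, 0, 3, 0, 0, -0.393],
    [8.7, 0, 0, 3, 0, 0, -0.393],
    [8.7, 0, 0, 3, 0, 0, -0.393],
    [8.7, 0, 0, 3, 0, 0, -0.393]
  ]
}}

```text
clock: 3.25
tool_pos: [0.4431, 0.3597, 0.117]
orientation: [-180.0, -0.0, 15.0]
force: [0.5, -0.4, -0.0]
opening: 0.0871
```

Run:
```python
from h import *
o=sensors.get_obs();print(o['tool_pos'],o['orientation'],o['joint_pos'].round(1))
W=snap('wrist','w2')
m=mask(W,(60,80,95),(85,255,255)); print(rect(poly(W,m,.031)))
```

```text
[0.4430688  0.35969407 0.11698658] [-1.79974139e+02 -3.03059889e-02  1.50238760e+01] [ 58.7  16.3 -21.1   0.  -52.6  46.3]
(array([444.6, 360.2]), array([78.9, 49. ]), 15.8)
```

View pics/w2.png

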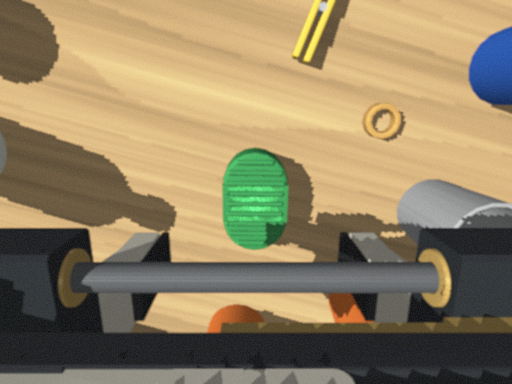

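Green is centred between the fingers at (255,198), and the new measurement agrees within 2 mm. Next I descend and grip.

Emit:
{"api": "move_arm", "payload": {
  "commands": [
    [8.7, 0.1, 0, 4, 0, 0, 0],
    [8.7, 0.1, 0, 8, 0, 0, 0],
    [8.7, 0.1, 0, 10.4, 0, 0, 0],
    [8.7, 0.1, 0, 10.4, 0, 0, 0],
    [4.5, 0.1, 0, 10.4, 0, 0, 0],
    [4.5, 0.1, 0, 10.4, 0, 0, 0],
    [4.5, 0.1, 0, 10.4, 0, 0, 0],
    [4.5, 0.1, 0, 10.4, 0, 0, 0]
  ]
}}

```text
clock: 4.3
tool_pos: [0.4441, 0.36, 0.0131]
orientation: [-180.0, -0.0, 15.0]
force: [-0.8, 0.7, -0.2]
opening: 0.0527
```

Emit:
{"api": "move_arm", "payload": {
  "commands": [
    [4.5, 0, 0, 0, 0, 0, 0],
    [4.5, 0, 0, 0, 0, 0, 0],
    [4.5, 0, 0, -4, 0, 0, 0],
    [4.5, 0, 0, -9, 0, 0, 0],
    [4.5, 0, 0, -14, 0, 0, 0],
    [4.5, 0, 0, -18.5, 0, 0, 0],
    [4.5, 0, 0, -18.5, 0, 0, 0],
    [4.5, 0, 0, -18.5, 0, 0, 0]
  ]
}}

```text
clock: 5.3
tool_pos: [0.4434, 0.3593, 0.1968]
orientation: [180.0, 0.1, 15.0]
force: [-0.4, 0.4, -0.8]
opening: 0.0496
```

```bash
python3 - <<'E'
from h import *
snap('wrist','w3'); s=snap('side','si3')
cv2.imwrite('pics/c5.png',cv2.resize(s['frame'][180:384,100:400,::-1],None,fx=2.6,fy=2.6))
import math
def tl(dx,dy,yaw):
    a=math.radians(yaw); return dx*math.cos(a)+dy*math.sin(a), dx*math.sin(a)-dy*math.cos(a)
print(tl(.48-.444,-.2-.36,15))
E
cat >> h.py <<'E'
import math
def tl(dx,dy,yaw):
    a=math.radians(yaw); return round(dx*math.cos(a)+dy*math.sin(a),4), round(dx*math.sin(a)-dy*math.cos(a),4)
E
```

```text
(-0.11016533551100519, 0.550235948345569)
```

View pics/c5.png

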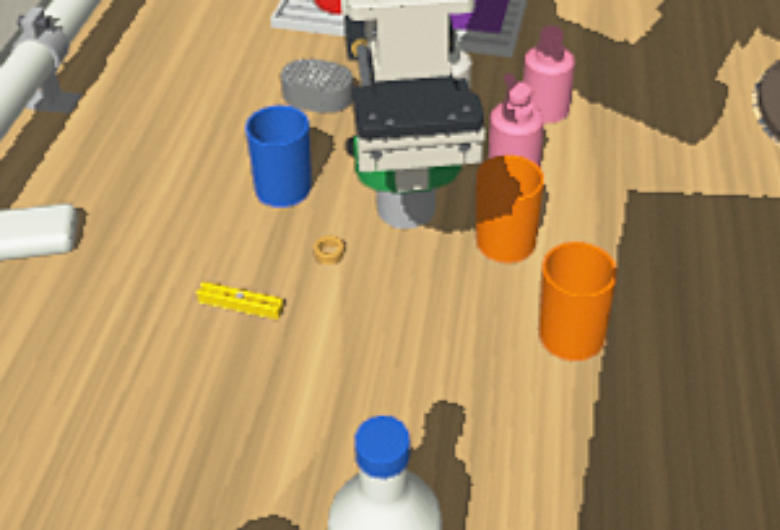

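The scrubber is held level in the gripper and nothing else has moved. I go to a viewpoint over the tray at (0.48, -0.20) and turn to yaw -4.3.

Emit:
{"api": "move_arm", "payload": {
  "commands": [
    [4.5, -1, 5.8, 0, 0, 0, 0.05],
    [4.5, -2.2, 11.6, 0, 0, 0, 0.1],
    [4.5, -3.4, 17.4, 0, 0, 0, 0.15],
    [4.5, -4.6, 23.2, 0, 0, 0, 0.2],
    [4.5, -5.8, 29, 0, 0, 0, 0.25],
    [4.5, -7, 34.8, 0, 0, 0, 0.3],
    [4.5, -8.1, 40.6, 0, 0, 0, 0.337],
    [4.5, -9.3, 46.4, 0, 0, 0, 0.337]
  ]
}}

```text
clock: 6.4
tool_pos: [0.4737, -0.1144, 0.1965]
orientation: [180.0, 0.1, -4.3]
force: [1.4, 0.8, -1.7]
opening: 0.05
```

Run:
```python
from h import *
o=sensors.get_obs();p=o['tool_pos'];y=o['orientation'][2];print(p,y,tl(.48-p[0],-.2-p[1],y),o['joint_pos'].round(0))
```

```text
[ 0.47369773 -0.11439612  0.1964821 ] -4.302987576821355 (np.float64(0.0127), np.float64(0.0849)) [ 10.   4. -25.  -0. -61.  76.]
```

Emit:
{"api": "move_arm", "payload": {
  "commands": [
    [4.5, 0.6, 4, 0, 0, 0, 0],
    [4.5, 1.2, 8, 0, 0, 0, 0],
    [4.5, 1.2, 8, 0, 0, 0, 0],
    [4.5, 1.2, 8, 0, 0, 0, 0],
    [4.5, 1.2, 8, 0, 0, 0, 0],
    [4.5, 1.2, 8, 0, 0, 0, 0],
    [4.5, 1.2, 8, 0, 0, 0, 0],
    [4.5, 1.2, 8, 0, 0, 0, 0]
  ]
}}

```text
clock: 7.4
tool_pos: [0.4805, -0.1929, 0.1977]
orientation: [-180.0, -0.0, -4.3]
force: [-0.4, 0.6, -1.2]
opening: 0.0499
```

Run:
```python
from h import *
o=sensors.get_obs();print(o['tool_pos'],o['orientation'])
snap('wrist','w4')
```

```text
[ 0.4804593  -0.19287296  0.19769504] [-1.79997094e+02 -1.70297913e-02 -4.25520761e+00]
```

View pics/w4.png

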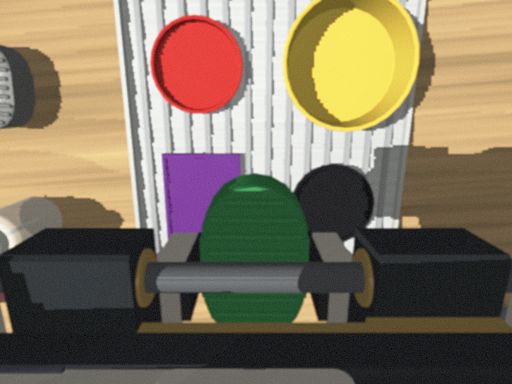

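The tray is seen from above: red (197,64), tub (351,62), the visible part of the black saucer (335,200), and the dish's far-left corner (163,153).

Run:
```python
from h import *
W=load('w4')
print('red',circ(poly(W,mask(W,(0,150,60),(6,255,255)),.016)))
m=mask(W,(20,120,60),(32,255,255),(280,430,0,135)); 
P=poly(W,m,.047);c=(P[P[:,0]<10]); print('tub',circ(P))
m=mask(W,(125,60,30),(160,255,255)); 
c=max(cv2.findContours(m,0,1)[0],key=len)[:,0,:]
ys,xs=np.where(m)
# far edge (rows min per column), left edge (col min per row)
far=np.array([ray(W,u,np.where(m[:,u])[0].min(),.013)[:2] for u in range(170,238)])
left=np.array([ray(W,np.where(m[v])[0].min(),v,.013)[:2] for v in range(160,228)])
for n,e in(('far',far),('left',left)):
    vx,vy,x0,y0=cv2.fitLine((e*1000).astype(np.float32),cv2.DIST_HUBER,0,.1,.1).ravel(); print(n,math.degrees(math.atan2(vy,vx)),x0,y0)
b=mask(W,(0,0,0),(180,255,60),(292,376,160,228))
P=poly(W,b,.016)
pix=[np.linalg.norm for _ in P]
c=max(cv2.findContours(b,0,1)[0],key=len)[:,0,:]
sel=[(u,v) for u,v in c if v<222 and not(u<312 and v>190) ]
sel=[(u,v) for u,v in sel if (u>312)]
Q=np.array([ray(W,u,v,.017)[:2] for u,v in sel])*1000
A=np.c_[2*Q,np.ones(len(Q))];x=np.linalg.lstsq(A,(Q**2).sum(1),rcond=None)[0];print('black',x[:2],math.sqrt(x[2]+x[0]**2+x[1]**2))
```

```text
red (array([ 593.2, -144.9]), array([86.4, 87. ]))
tub (array([ 580. , -284.1]), array([110.4, 119.7]))
far 85.76118696677159 507.48578 -146.24596
left -4.3285720858260675 468.409 -95.17581
black [ 443.63853227 -272.86792709] 43.36128532460635
```

Emit:
{"api": "move_arm", "payload": {
  "commands": [
    [4.5, -1.6, -2.7, 0, 0, 0, 0],
    [4.5, -3.1, -5.5, 0, 0, 0, 0],
    [4.5, -3.1, -5.5, 5, 0, 0, 0],
    [4.5, -3.1, -5.5, 10, 0, 0, 0],
    [4.5, -3.1, -5.5, 14, 0, 0, 0],
    [4.5, -3.1, -5.5, 16, 0, 0, 0],
    [4.5, -3.1, -5.5, 16.5, 0, 0, 0],
    [4.5, -3.1, -5.5, 16.5, 0, 0, 0]
  ]
}}

```text
clock: 8.45
tool_pos: [0.454, -0.136, 0.0329]
orientation: [180.0, -0.0, -4.3]
force: [0.0, 0.3, -0.4]
opening: 0.0499
```

Run:
```python
from h import *
o=sensors.get_obs();print(o['tool_pos'],o['orientation'],o['force'])
for n in('scene','side'):
    s=snap(n,n+'5')
    a=s['frame'][180:384,90:350] if n=='scene' else s['frame'][110:250,180:340]
    cv2.imwrite('pics/c6%s.png'%n,cv2.resize(a[:,:,::-1],None,fx=2.5 if n=='scene' else 4,fy=2.5 if n=='scene' else 4))
```

```text
[ 0.45397517 -0.13602648  0.03292923] [ 1.79993174e+02 -1.50809055e-02 -4.27423966e+00] [ 0.03218206  0.26859442 -0.40677596]
```

View pics/c6scene.png

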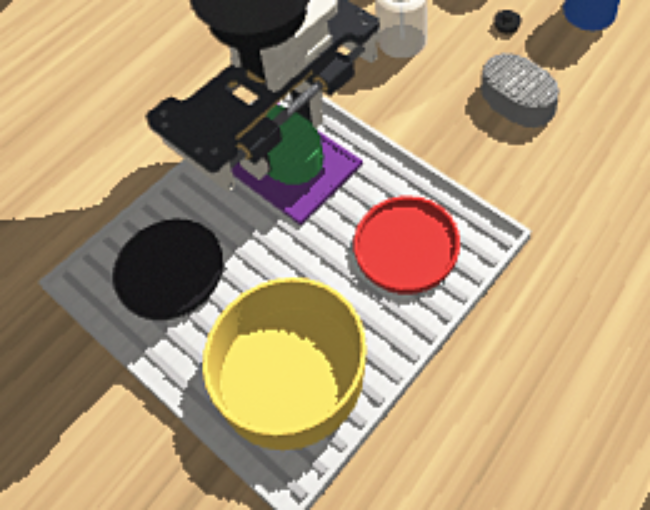

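Emit:
{"api": "move_arm", "payload": {
  "commands": [
    [4.5, 0, 0, 0.5, 0, 0, 0],
    [4.5, 0, 0, 0.9, 0, 0, 0],
    [4.5, 0, 0, 0.95, 0, 0, 0],
    [4.5, 0, 0, 0.95, 0, 0, 0],
    [7.5, 0, 0, 0.95, 0, 0, 0],
    [7.5, 0, 0, 0.95, 0, 0, 0],
    [7.5, 0, 0, 0.95, 0, 0, 0],
    [7.5, 0, 0, 0.95, 0, 0, 0]
  ]
}}

```text
clock: 9.55
tool_pos: [0.4535, -0.136, 0.023]
orientation: [180.0, 0.0, -4.3]
force: [-1.0, -0.3, 0.6]
opening: 0.0745
```

Emit:
{"api": "move_arm", "payload": {
  "commands": [
    [7.5, 0, 0, -4, 0, 0, 0],
    [7.5, 0, 0, -9, 0, 0, 0],
    [7.5, 0, 0, -14, 0, 0, 0],
    [7.5, -0.5, -2, -19, 0, 0, 0],
    [7.5, -0.5, -5, -20, 0, 0, 0],
    [8.7, -0.5, -8, -20, 0, 0, 0],
    [8.7, -0.5, -8, -20, 0, 0, 0],
    [8.7, -0.5, -8, -20, 0, 0, 0]
  ]
}}

```text
clock: 10.55
tool_pos: [0.4544, -0.056, 0.2229]
orientation: [180.0, 0.0, -4.3]
force: [-0.3, -0.2, -0.2]
opening: 0.0875
```

Run:
```python
from h import *
o=sensors.get_obs();print(o['tool_pos'],o['orientation'],o['force'])
W=snap('wrist','w6'); C=snap('scene','s6')
cv2.imwrite('pics/c7.png',cv2.resize(C['frame'][130:310,130:350,::-1],None,fx=3.2,fy=3.2))
cv2.imwrite('pics/c7w.png',cv2.resize(W['frame'][:,:,::-1],None,fx=1.5,fy=1.5))
print('green sc',rect(poly(C,mask(C,(60,80,40),(85,255,255)),.042)))
```

```text
[ 0.45437002 -0.05595906  0.22288679] [ 1.79989450e+02  2.35662208e-02 -4.25021145e+00] [-0.28176461 -0.16974915 -0.15474977]
green sc (array([ 460.5, -143.2]), array([61.5, 93.1]), 68.4)
```

View pics/c7.png

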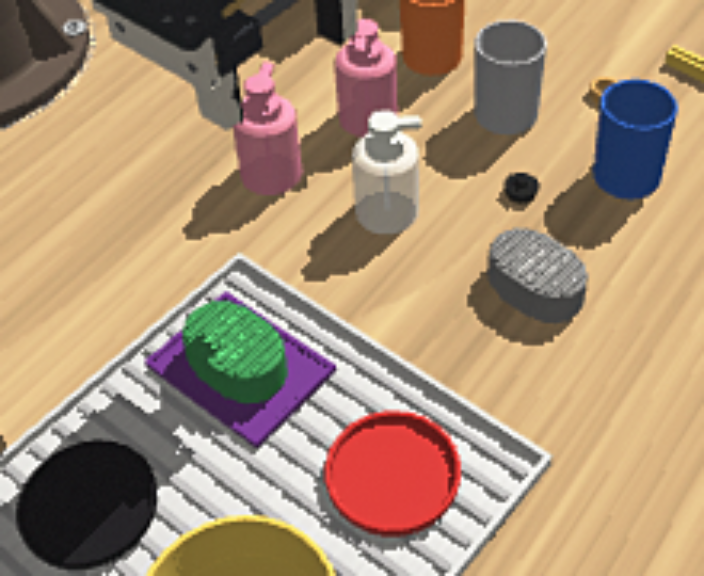

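View pics/c7w.png

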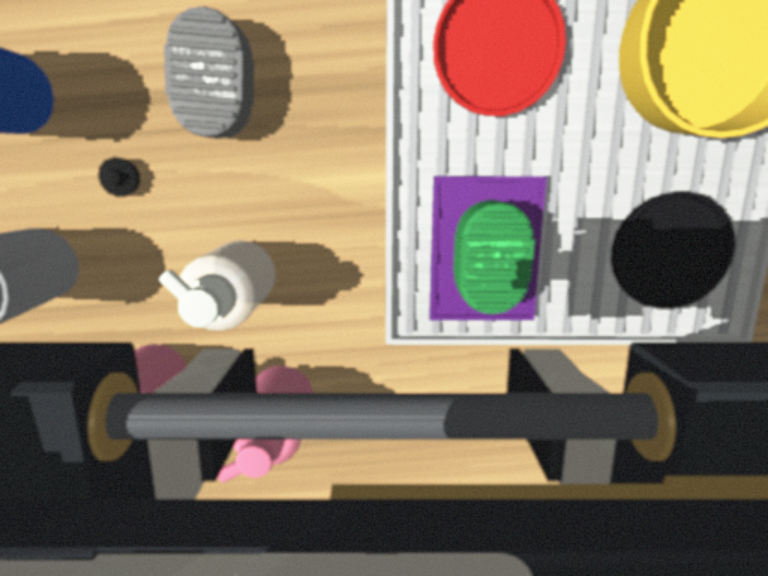

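Run:
```python
from h import *
W=load('w6');C=load('s6')
print('black',circ(poly(W,mask(W,(0,0,0),(180,255,70),(400,500,120,215)),.016)))
print('black2',circ(poly(C,mask(C,(0,0,0),(180,255,60),(125,190,260,315)),.016)))
g=mask(W,(60,80,40),(85,255,255)); print('green',rect(poly(W,g,.04)))
print('dish',rect(poly(W,cv2.bitwise_or(mask(W,(125,60,30),(160,255,255)),g),.013)))
for n,u,v,z in(('shoulder',144.7,194.7,.064),('head',135.3,205.3,.096),('tip',112,185.3,.093),): print(n,ray(W,u,v,z))
# scene: body centre in c7 crop /3.2+offset
f=lambda x,y:(x/3.2+130,y/3.2+130)
for n,x,y,z in(('shoulder',386,158,.064),('head',384,124,.095),('tip',420,122,.093),('base',386,214,0.005),('pinkA head',265,85,.096),('pinkA base',270,178,.0),('pinkB head',367,36,.096)): print(n,ray(C,*f(x,y),z))
c=W['frame'][140:240,80:200,::-1]; cv2.imwrite('pics/c8.png',cv2.resize(c,None,fx=6,fy=6,interpolation=cv2.INTER_CUBIC))
```

```text
black (array([ 443.5, -272. ]), array([86. , 90.9]))
black2 (array([ 444.6, -275.4]), array([87.4, 90.8]))
green (array([ 453.2, -133.8]), array([55.1, 78.7]), 85.8)
dish (array([ 454. , -133.9]), array([ 82.3, 109.3]), 85.6)
shoulder [0.44897226 0.05401251 0.064     ]
head [0.4474616  0.05244854 0.096     ]
tip [0.4666817  0.07128695 0.093     ]
shoulder [0.45324264 0.04960462 0.064     ]
head [0.45004733 0.05306817 0.095     ]
tip [0.47012287 0.07156931 0.093     ]
base [0.45387856 0.04579802 0.005     ]
pinkA head [0.3474809 0.0379396 0.096    ]
pinkA base [0.34684017 0.02975182 0.        ]
pinkB head [0.37829743 0.131048   0.096     ]
```

View pics/c8.png

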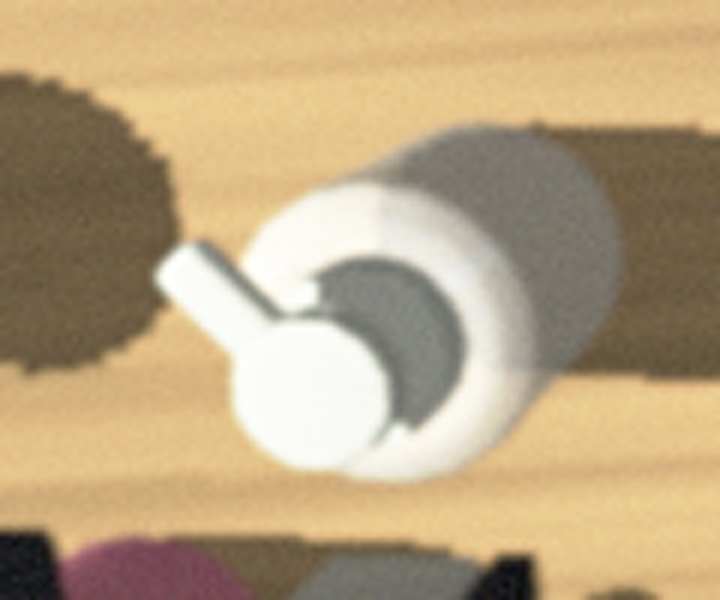

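Run:
```python
from h import *
W=load('w6')
for n,u,v,z in(('shoulder',145,195.3,.064),('head',131.7,205.3,.1),('head',131.7,205.3,.096),('tip',110.3,184.7,.096),('base',160.5,183.5,.0)): print(n,ray(W,u,v,z))
p=ray(W,131.7,205.3,.098);q=ray(W,110.3,184.7,.096); print(math.degrees(math.atan2(q[1]-p[1],q[0]-p[0])),np.linalg.norm((q-p)[:2]))
g=mask(W,(0,0,0),(180,60,200),(100,175,0,95)); print('greyscr',rect(poly(W,g,.03)))
print('blackbung',ray(W,80,118,.01))
o=sensors.get_obs()['tool_pos'];print(tl(.45-o[0],.0525-o[1],-4.25))
```

```text
shoulder [0.4483395  0.05381471 0.064     ]
head [0.44878179 0.05404519 0.1       ]
head [0.44770078 0.05568133 0.096     ]
tip [0.46793603 0.07130856 0.096     ]
base [0.44587682 0.05636075 0.        ]
39.862201103275325 0.02565795827105349
greyscr (array([587.9,  48.3]), array([57.3, 78.2]), 81.6)
blackbung [0.52720354 0.13012891 0.01      ]
(np.float64(-0.0124), np.float64(-0.1083))
```

Emit:
{"api": "move_arm", "payload": {
  "commands": [
    [8.7, -0.5, -4, 0, 0, 0, -0.16],
    [8.7, -1, -8, 2, 0, 0, -0.32],
    [8.7, -1.35, -10.9, 4, 0, 0, -0.48],
    [8.7, -1.35, -10.9, 6, 0, 0, -0.64],
    [7.4, -1.35, -10.9, 8, 0, 0, -0.773],
    [7.4, -1.35, -10.9, 9, 0, 0, -0.773],
    [7.4, -1.35, -10.9, 9, 0, 0, -0.773],
    [7.4, -1.35, -10.9, 9, 0, 0, -0.773]
  ]
}}

```text
clock: 11.65
tool_pos: [0.4498, 0.0538, 0.1337]
orientation: [180.0, -0.0, 39.9]
force: [1.0, 0.2, 0.5]
opening: 0.074
```

Run:
```python
from h import *
o=sensors.get_obs();print(o['tool_pos'],o['orientation'],o['joint_pos'].round(0))
W=snap('wrist','w7'); C=snap('side','si7')
cv2.imwrite('pics/c9.png',cv2.resize(C['frame'][130:300,180:350,::-1],None,fx=3.4,fy=3.4))
```

```text
[0.44978359 0.05375958 0.13369737] [ 1.79978860e+02 -4.79369108e-02  3.98908160e+01] [ 32.   4. -34.   0. -52.  98.]
```

View pics/w7.png

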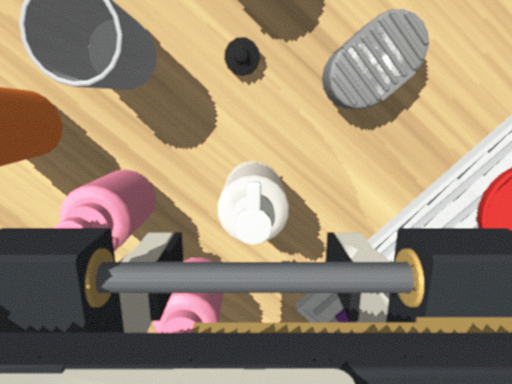

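View pics/c9.png

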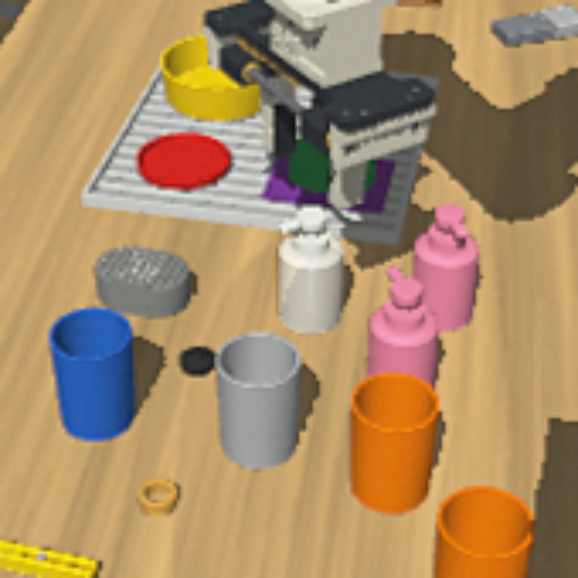

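Emit:
{"api": "move_arm", "payload": {
  "commands": [
    [7.4, 0, 0, 3, 0, 0, 0],
    [7.4, 0, 0, 6, 0, 0, 0],
    [7.4, 0, 0, 8, 0, 0, 0],
    [7.4, 0, 0, 9.3, 0, 0, 0],
    [7.4, 0, 0, 9.3, 0, 0, 0],
    [4.6, 0, 0, 9.3, 0, 0, 0],
    [4.6, 0, 0, 9.3, 0, 0, 0],
    [4.6, 0, 0, 9.3, 0, 0, 0]
  ]
}}

```text
clock: 12.75
tool_pos: [0.4497, 0.0541, 0.0407]
orientation: [180.0, -0.1, 40.0]
force: [-0.4, 1.2, 3.0]
opening: 0.0512
```

Emit:
{"api": "move_arm", "payload": {
  "commands": [
    [4.6, 0, 0, 0, 0, 0, 0],
    [4.6, 0, 0, 0, 0, 0, 0],
    [4.6, 0, 0, -3, 0, 0, 0],
    [4.6, 0, 0, -7, 0, 0, 0],
    [4.6, 0, 0, -12, 0, 0, 0],
    [4.6, 0, 0, -17, 0, 0, 0],
    [4.6, 0, 0, -17, 0, 0, 0],
    [4.6, 0, 0, -17, 0, 0, 0]
  ]
}}

```text
clock: 13.75
tool_pos: [0.4486, 0.0537, 0.2094]
orientation: [-180.0, 0.0, 40.0]
force: [-0.2, -0.0, -2.0]
opening: 0.0516
```

Run:
```python
from h import *
o=sensors.get_obs();p=o['tool_pos'];print(p,o['orientation'],o['force'],o['opening'])
C=snap('side','si8')
cv2.imwrite('pics/c10.png',cv2.resize(C['frame'][80:300,150:350,::-1],None,fx=2.7,fy=2.7))
print(tl(.4437-p[0],-.2735-p[1],39.9))
```

```text
[0.44855986 0.05368715 0.20937023] [-1.79957876e+02  2.41576398e-02  3.99810967e+01] [-0.20701648 -0.0370579  -2.04775831] 0.051640835814957
(np.float64(-0.2136), np.float64(0.2479))
```

View pics/c10.png

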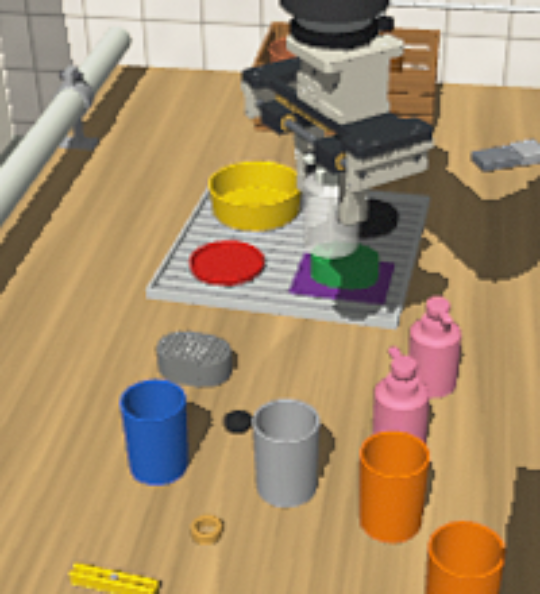

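Emit:
{"api": "move_arm", "payload": {
  "commands": [
    [4.6, -3, 3.5, 0, 0, 0, 0.1],
    [4.6, -6, 7, 0, 0, 0, 0.2],
    [4.6, -9, 10.5, 0, 0, 0, 0.3],
    [4.6, -12, 14, 0, 0, 0, 0.4],
    [4.6, -15, 17.5, 0, 0, 0, 0.5],
    [4.6, -18.2, 21.2, 0, 0, 0, 0.6],
    [4.6, -21.3, 24.8, 0, 0, 0, 0.698],
    [4.6, -21.3, 24.8, 0, 0, 0, 0.698]
  ]
}}

```text
clock: 14.8
tool_pos: [0.4441, -0.2754, 0.2076]
orientation: [-180.0, 0.3, -0.3]
force: [-0.9, 1.4, -1.7]
opening: 0.0512
```

Run:
```python
from h import *
o=sensors.get_obs();p=o['tool_pos'];print(p,o['orientation'],o['force'],o['opening'],o['joint_pos'].round())
W=snap('wrist','w9')
print(tl(.4437-p[0],-.273-p[1],o['orientation'][2]))
```

```text
[ 0.44414463 -0.27536906  0.20759374] [-179.95771521    0.25491958   -0.28353502] [-0.91353945  1.42394349 -1.68109908] 0.051215188155526434 [-10.   7. -20.   0. -63. 100.]
(np.float64(-0.0005), np.float64(-0.0024))
```

View pics/w9.png

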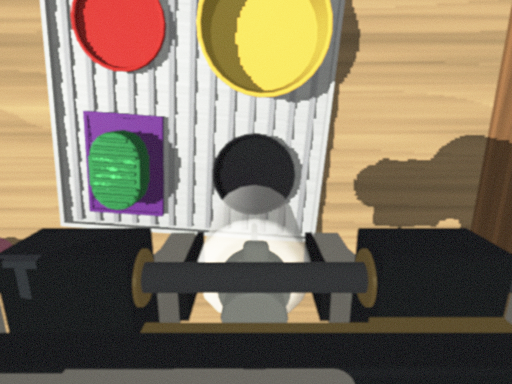

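Emit:
{"api": "move_arm", "payload": {
  "commands": [
    [4.6, 0, 0, 4, 0, 0, 0],
    [4.6, 0, 0, 8, 0, 0, 0],
    [4.6, 0, 0, 12, 0, 0, 0],
    [4.6, 0, 0, 14, 0, 0, 0],
    [4.6, 0, 0, 15, 0, 0, 0],
    [4.6, 0, 0, 15, 0, 0, 0],
    [4.6, 0, 0, 15, 0, 0, 0],
    [4.6, 0, 0, 15, 0, 0, 0]
  ]
}}

```text
clock: 15.85
tool_pos: [0.4461, -0.2731, 0.061]
orientation: [180.0, -0.1, 0.0]
force: [0.5, 0.8, -1.7]
opening: 0.0512
```

Run:
```python
from h import *
o=sensors.get_obs();p=o['tool_pos'];print(p,o['orientation'],o['force'])
C=snap('scene','s10')
cv2.imwrite('pics/c11.png',cv2.resize(C['frame'][160:384,80:310,::-1],None,fx=2.6,fy=2.6))
print(tl(.4437-p[0],-.273-p[1],o['orientation'][2]))
```

```text
[ 0.44613885 -0.27313169  0.0609971 ] [ 1.79977034e+02 -9.70463227e-02  2.62938604e-02] [ 0.47324964  0.78716612 -1.658639  ]
(np.float64(-0.0024), np.float64(-0.0001))
```

View pics/c11.png

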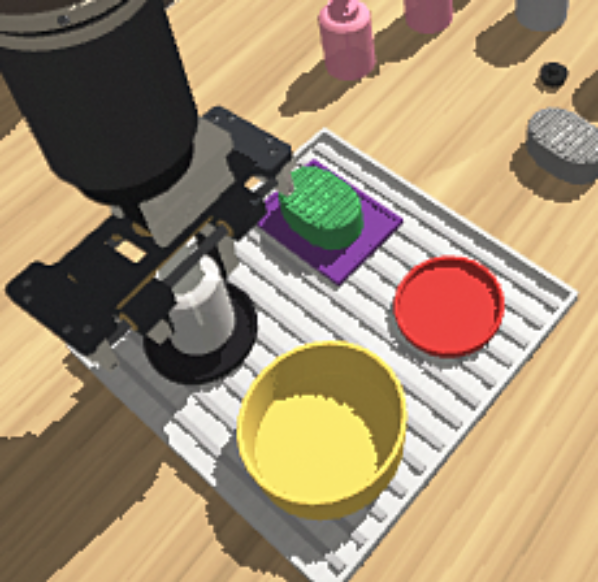

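Its base is centred in the saucer (crop ~(200,335)). I lower the last 9.5 mm and release.

Emit:
{"api": "move_arm", "payload": {
  "commands": [
    [4.6, -0.2, 0, 0.5, 0, 0, 0],
    [4.6, -0.2, 0, 0.9, 0, 0, 0],
    [4.6, -0.2, 0, 0.95, 0, 0, 0],
    [4.6, -0.2, 0, 0.95, 0, 0, 0],
    [6.8, -0.2, 0, 0.95, 0, 0, 0],
    [6.8, -0.2, 0, 0.95, 0, 0, 0],
    [6.8, -0.2, 0, 0.95, 0, 0, 0],
    [6.8, -0.2, 0, 0.95, 0, 0, 0]
  ]
}}

```text
clock: 16.9
tool_pos: [0.4435, -0.2731, 0.0505]
orientation: [-180.0, 0.0, 0.0]
force: [0.9, 0.6, -0.2]
opening: 0.0678
```

Emit:
{"api": "move_arm", "payload": {
  "commands": [
    [6.8, 0, 0, -2, 0, 0, 0],
    [6.8, 0, 0, -5, 0, 0, 0],
    [6.8, 0, 0, -9, 0, 0, 0],
    [8.7, 0, 0, -14, 0, 0, 0],
    [8.7, 0, 0, -18, 0, 0, 0],
    [8.7, 0, 0, -18, 0, 0, 0],
    [8.7, 0, 0, -18, 0, 0, 0],
    [8.7, 0, 0, -18, 0, 0, 0]
  ]
}}

```text
clock: 17.9
tool_pos: [0.4428, -0.2728, 0.2293]
orientation: [-180.0, 0.1, 0.0]
force: [0.6, 0.8, -1.1]
opening: 0.087
```

Run:
```python
from h import *
o=sensors.get_obs();p=o['tool_pos'];print(p,o['orientation'],o['force'])
C=snap('scene','s11');S=snap('side','si11')
a=cv2.resize(C['frame'][160:384,80:310,::-1],None,fx=1.7,fy=1.7);b=cv2.resize(S['frame'][100:240,190:330,::-1],(381,381))
cv2.imwrite('pics/c12.png',np.hstack([a[:380],b[:380]]))
print(tl(.467-p[0],.209-p[1],o['orientation'][2]))
```

```text
[ 0.44283974 -0.27283788  0.22926166] [-1.79961527e+02  1.26000465e-01  4.17891010e-03] [ 0.62424462  0.84507053 -1.12010958]
(np.float64(0.0242), np.float64(-0.4818))
```

View pics/c12.png

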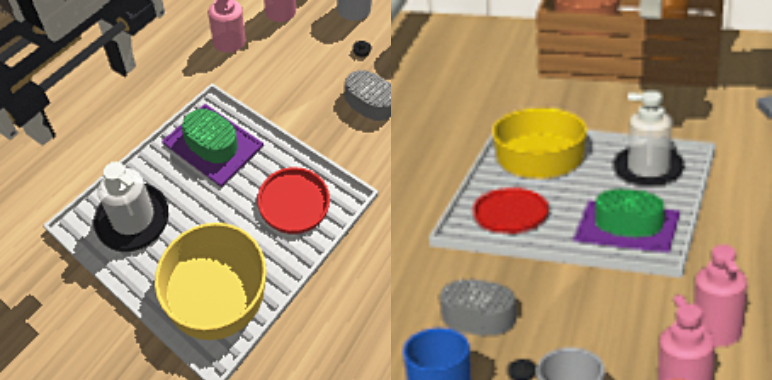

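Emit:
{"api": "move_arm", "payload": {
  "commands": [
    [8.7, 0.3, -6, 0, 0, 0, 0],
    [8.7, 0.6, -12, 0, 0, 0, 0],
    [8.7, 0.9, -18, 0, 0, 0, 0],
    [8.7, 1.2, -24, 0, 0, 0, 0],
    [8.7, 1.5, -30, 0, 0, 0, 0],
    [8.7, 1.8, -36, 0, 0, 0, 0],
    [8.7, 2.1, -42, 0, 0, 0, 0],
    [8.7, 2.4, -48.2, 0, 0, 0, 0]
  ]
}}

```text
clock: 19.0
tool_pos: [0.467, 0.2109, 0.2302]
orientation: [180.0, 0.0, 0.0]
force: [1.1, -0.9, -0.0]
opening: 0.087
```

Emit:
{"api": "move_arm", "payload": {
  "commands": [
    [8.7, 0, 0, 0, 0, 0, 0],
    [8.7, 0, 0, 4, 0, 0, 0],
    [8.7, 0, 0, 8, 0, 0, 0],
    [8.7, 0, 0, 10, 0, 0, 0],
    [8.7, 0, 0, 10, 0, 0, 0],
    [8.7, 0, 0, 10, 0, 0, 0],
    [8.7, 0, 0, 10, 0, 0, 0],
    [8.7, 0, 0, 10, 0, 0, 0]
  ]
}}

```text
clock: 20.0
tool_pos: [0.4677, 0.2092, 0.1314]
orientation: [-179.9, -0.1, 0.0]
force: [0.9, 0.2, -0.4]
opening: 0.087
```

Run:
```python
from h import *
o=sensors.get_obs();p=o['tool_pos'];print(p,o['orientation'],o['force'],o['joint_pos'].round())
snap('wrist','w12');S=snap('scene','s12');S=snap('side','si12')
```

```text
[0.46774296 0.20918024 0.13136857] [-1.79942400e+02 -6.01727093e-02  1.06739608e-02] [ 0.88278695  0.18139795 -0.4357342 ] [ 46.  10. -27.   0. -53.  44.]
```

View pics/w12.png

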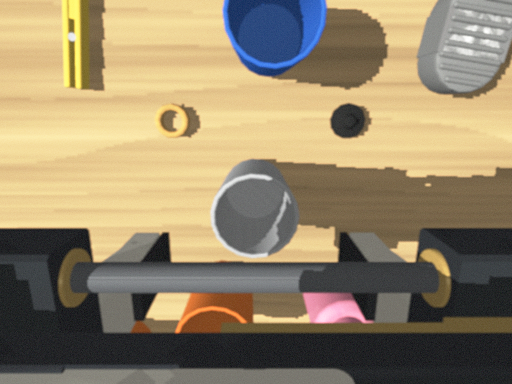

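View pics/s12.png

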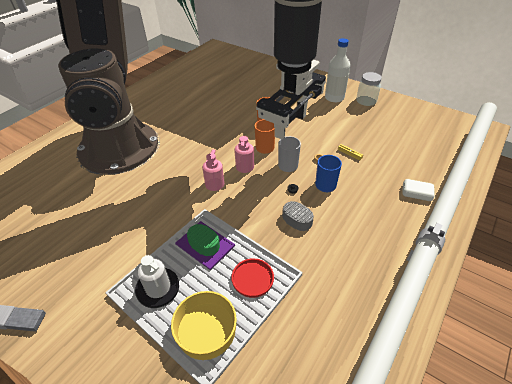

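Run:
```python
from h import *
W=load('w12'); print(ray(W,255,215,.08), ray(W,255,172,.08),ray(W,255,257,.08))
```

```text
[0.46887222 0.20932003 0.08      ] [0.49796138 0.20935123 0.08      ] [0.43836555 0.20928731 0.08      ]
```

The steel rim is centred at (0.468, 0.209) with a measured diameter of 60 mm, so it is right under the tool. I descend to z = 0.045 and grip.

Emit:
{"api": "move_arm", "payload": {
  "commands": [
    [8.7, 0, 0, 3, 0, 0, 0],
    [8.7, 0, 0, 6, 0, 0, 0],
    [8.7, 0, 0, 8, 0, 0, 0],
    [8.7, 0, 0, 8.6, 0, 0, 0],
    [8.7, 0, 0, 8.6, 0, 0, 0],
    [5.2, 0, 0, 8.6, 0, 0, 0],
    [5.2, 0, 0, 8.6, 0, 0, 0],
    [5.2, 0, 0, 8.6, 0, 0, 0]
  ]
}}

```text
clock: 21.15
tool_pos: [0.4676, 0.2091, 0.0451]
orientation: [-180.0, -0.0, 0.0]
force: [-0.3, -0.4, 0.9]
opening: 0.0624
```

Emit:
{"api": "move_arm", "payload": {
  "commands": [
    [5.2, 0, 0, 0, 0, 0, 0],
    [5.2, 0, 0, 0, 0, 0, 0],
    [5.2, 0, 0, -3, 0, 0, 0],
    [5.2, 0, 0, -7, 0, 0, 0],
    [5.2, 0, 0, -12, 0, 0, 0],
    [5.2, 0, 0, -17, 0, 0, 0],
    [5.2, 0, 0, -17, 0, 0, 0],
    [5.2, 0, 0, -17, 0, 0, 0]
  ]
}}

```text
clock: 22.15
tool_pos: [0.4668, 0.2087, 0.2138]
orientation: [-180.0, 0.1, -0.0]
force: [0.6, 0.8, -1.5]
opening: 0.0589
```

Run:
```python
from h import *
o=sensors.get_obs();p=o['tool_pos'];print(p,o['orientation'],o['force'],o['joint_pos'].round())
C=snap('side','si13')
cv2.imwrite('pics/c13.png',cv2.resize(C['frame'][80:320,150:350,::-1],None,fx=2.4,fy=2.4))
print(tl(.5933-p[0],-.1455-p[1],o['orientation'][2]))
```

```text
[0.46679256 0.2087181  0.21382935] [-1.79996781e+02  5.74002535e-02 -9.40733045e-03] [ 0.61748078  0.76325159 -1.46540084] [ 46.   6. -21.  -0. -64.  44.]
(np.float64(0.1266), np.float64(0.3542))
```

View pics/c13.png

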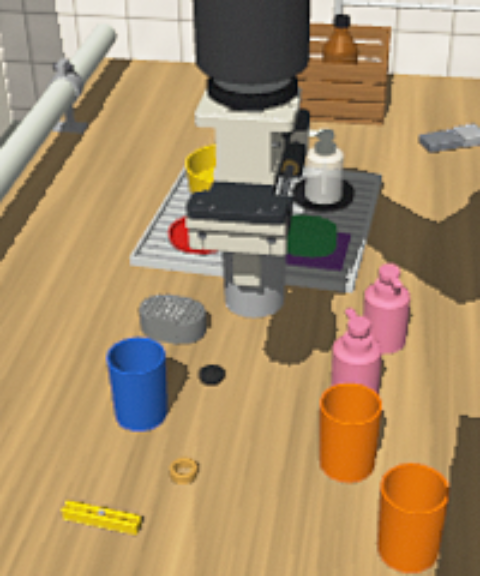

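Emit:
{"api": "move_arm", "payload": {
  "commands": [
    [5.2, 1.8, 5, 0, 0, 0, 0],
    [5.2, 3.6, 10.1, 0, 0, 0, 0],
    [5.2, 5.4, 15.2, 0, 0, 0, 0],
    [5.2, 7.2, 20.2, 0, 0, 0, 0],
    [5.2, 9, 25.2, 0, 0, 0, 0],
    [5.2, 10.8, 30.3, 0, 0, 0, 0],
    [5.2, 12.65, 35.4, 0, 0, 0, 0],
    [5.2, 12.65, 35.4, 0, 0, 0, 0]
  ]
}}

```text
clock: 23.2
tool_pos: [0.5936, -0.1483, 0.2116]
orientation: [180.0, 0.3, -0.2]
force: [-0.7, 0.9, -1.7]
opening: 0.0591
```

Emit:
{"api": "move_arm", "payload": {
  "commands": [
    [5.2, 0, 0, 3, 0, 0, 0],
    [5.2, 0, 0, 7, 0, 0, 0],
    [5.2, 0, 0, 11, 0, 0, 0],
    [5.2, 0, 0, 13.5, 0, 0, 0],
    [5.2, 0, 0, 14.8, 0, 0, 0],
    [5.2, 0, 0, 14.8, 0, 0, 0],
    [5.2, 0, 0, 14.8, 0, 0, 0],
    [5.2, 0, 0, 14.8, 0, 0, 0]
  ]
}}

```text
clock: 24.2
tool_pos: [0.5947, -0.145, 0.0678]
orientation: [-180.0, -0.1, 0.0]
force: [0.5, 0.5, -0.7]
opening: 0.059
```

Run:
```python
from h import *
o=sensors.get_obs();p=o['tool_pos'];print(p,o['orientation'],o['force'],o['joint_pos'].round())
C=snap('scene','s14')
cv2.imwrite('pics/c14.png',cv2.resize(C['frame'][160:384,80:340,::-1],None,fx=2.6,fy=2.6))
print(tl(.5933-p[0],-.1455-p[1],o['orientation'][2]))
```

```text
[ 0.59472435 -0.14495144  0.06777752] [-1.79997168e+02 -1.16655129e-01  2.08049831e-02] [ 0.49350161  0.45273458 -0.66951659] [  5.  23. -19.   0. -48.  85.]
(np.float64(-0.0014), np.float64(0.0005))
```

View pics/c14.png

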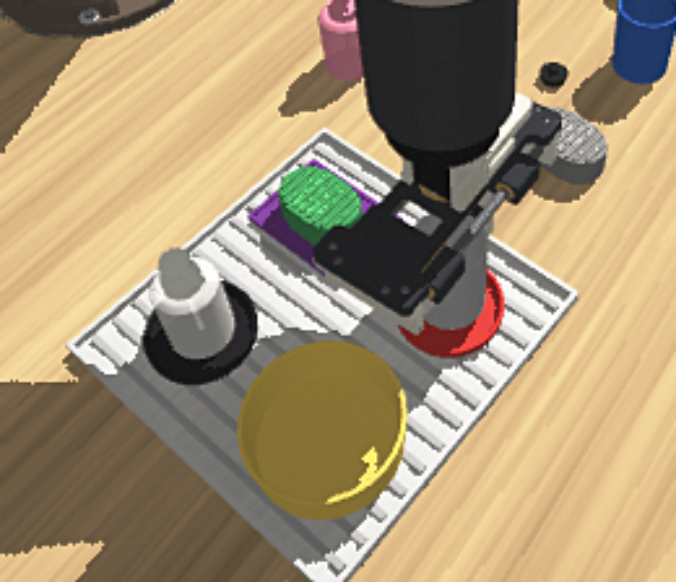

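Emit:
{"api": "move_arm", "payload": {
  "commands": [
    [5.2, -0.1, 0, 0.6, 0, 0, 0],
    [5.2, -0.1, 0, 1.1, 0, 0, 0],
    [5.2, -0.1, 0, 1.25, 0, 0, 0],
    [5.2, -0.1, 0, 1.25, 0, 0, 0],
    [7.6, -0.1, 0, 1.25, 0, 0, 0],
    [7.6, -0.1, 0, 1.25, 0, 0, 0],
    [7.6, -0.1, 0, 1.25, 0, 0, 0],
    [7.6, -0.1, 0, 1.25, 0, 0, 0]
  ]
}}

```text
clock: 25.25
tool_pos: [0.5929, -0.1451, 0.0538]
orientation: [180.0, 0.0, 0.0]
force: [-0.2, -0.2, -0.8]
opening: 0.0756
```

Emit:
{"api": "move_arm", "payload": {
  "commands": [
    [7.6, 0, 0, -2, 0, 0, 0],
    [7.6, 0, 0, -5, 0, 0, 0],
    [7.6, 0, 0, -9, 0, 0, 0],
    [7.6, 0, 0, -14, 0, 0, 0],
    [7.6, 0, 0, -15, 0, 0, 0],
    [7.6, 0, 0, -15, 0, 0, 0],
    [7.6, 0, 0, -15, 0, 0, 0],
    [7.6, 0, 0, -15, 0, 0, 0]
  ]
}}

```text
clock: 26.25
tool_pos: [0.5923, -0.145, 0.2026]
orientation: [-180.0, 0.1, 0.0]
force: [0.3, 0.0, -0.2]
opening: 0.0761
```

Run:
```python
from h import *
o=sensors.get_obs();p=o['tool_pos'];print(p,o['orientation'],o['force'])
C=snap('scene','s15');S=snap('side','si15')
a=cv2.resize(C['frame'][160:384,80:310,::-1],None,fx=1.7,fy=1.7);b=cv2.resize(S['frame'][100:240,190:330,::-1],(381,381))
cv2.imwrite('pics/c15.png',np.hstack([a[:380],b[:380]]))
print(tl(.590-p[0],.3485-p[1],o['orientation'][2]))
```

```text
[ 0.592341   -0.14498876  0.20256227] [-1.79999768e+02  1.41610438e-01  6.80236057e-03] [ 0.3129197   0.00390126 -0.2200865 ]
(np.float64(-0.0023), np.float64(-0.4935))
```

View pics/c15.png

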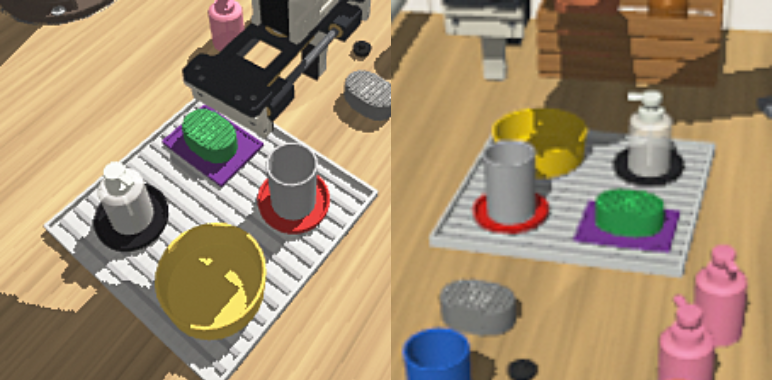

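Emit:
{"api": "move_arm", "payload": {
  "commands": [
    [7.6, 0, -6.2, 0, 0, 0, 0.02],
    [7.6, 0, -12.4, 0, 0, 0, 0.04],
    [7, 0, -18.6, 0, 0, 0, 0.06],
    [6, -0.1, -24.8, 0, 0, 0, 0.08],
    [5, -0.1, -31, 0, 0, 0, 0.1],
    [5, -0.2, -37.2, 0, 0, 0, 0.122],
    [5, -0.2, -43.3, 0, 0, 0, 0.122],
    [5, -0.2, -49.4, 0, 0, 0, 0.122]
  ]
}}

```text
clock: 27.35
tool_pos: [0.5905, 0.351, 0.2037]
orientation: [180.0, 0.0, -7.0]
force: [1.3, 0.3, 0.6]
opening: 0.0502
```

Emit:
{"api": "move_arm", "payload": {
  "commands": [
    [5, 0, 0, 0, 0, 0, 0],
    [5, 0, 0, 4, 0, 0, 0],
    [5, 0, 0, 8, 0, 0, 0],
    [5, 0, 0, 10, 0, 0, 0],
    [5, 0, 0, 10, 0, 0, 0],
    [5, 0, 0, 10, 0, 0, 0],
    [5, 0, 0, 10, 0, 0, 0],
    [5, 0, 0, 10, 0, 0, 0]
  ]
}}

```text
clock: 28.35
tool_pos: [0.5912, 0.3492, 0.1051]
orientation: [-179.9, -0.1, -7.0]
force: [0.1, -0.1, 0.2]
opening: 0.05
```

Run:
```python
from h import *
o=sensors.get_obs();p=o['tool_pos'];print(p,o['orientation'],o['force'])
W=snap('wrist','w16')
print(rect(poly(W,mask(W,(22,150,90),(32,255,255),(200,320,100,228)),.012)))
```

```text
[0.59123873 0.34924048 0.1051392 ] [-1.79926835e+02 -5.79536568e-02 -6.97792127e+00] [ 0.1018986  -0.11784546  0.2059045 ]
(array([598.1, 348.3]), array([12.2, 59.8]), 83.4)
```

View pics/w16.png

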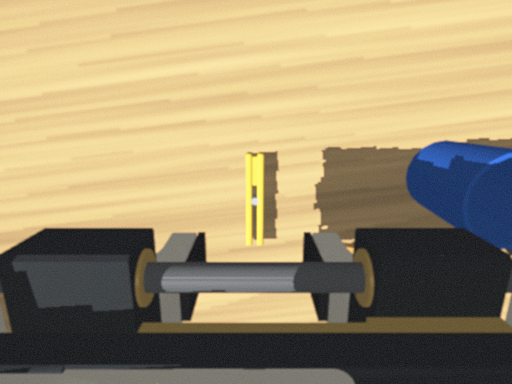

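The peg is centred at (255,200) between the fingers. The mask was cut at its lower end, and its far end gives the centre at x = 0.590. I descend and grip.

Emit:
{"api": "move_arm", "payload": {
  "commands": [
    [5, 0, 0.1, 3, 0, 0, 0],
    [5, 0, 0.1, 6, 0, 0, 0],
    [5, 0, 0.1, 9, 0, 0, 0],
    [5, 0, 0.1, 10.1, 0, 0, 0],
    [5, 0, 0.1, 10.1, 0, 0, 0],
    [0.8, 0, 0.1, 10.1, 0, 0, 0],
    [0.8, 0, 0.1, 10.1, 0, 0, 0],
    [0.8, 0, 0.1, 10.1, 0, 0, 0]
  ]
}}

```text
clock: 29.4
tool_pos: [0.5911, 0.3483, 0.004]
orientation: [-179.9, -0.0, -7.0]
force: [0.2, 0.4, 0.2]
opening: 0.0257
```

Emit:
{"api": "move_arm", "payload": {
  "commands": [
    [0.8, 0, 0, 0, 0, 0, 0],
    [0.8, 0, 0, 0, 0, 0, 0],
    [0.8, 0, 0, 0, 0, 0, 0],
    [0.8, 0, 0, -3, 0, 0, 0],
    [0.8, 0, 0, -8, 0, 0, 0],
    [0.8, 0, 0, -13, 0, 0, 0],
    [0.8, 0, 0, -18, 0, 0, 0],
    [0.8, 0, 0, -18, 0, 0, 0]
  ]
}}

```text
clock: 30.4
tool_pos: [0.5928, 0.3495, 0.1884]
orientation: [-179.6, -0.3, -7.0]
force: [-1.0, 0.2, -0.6]
opening: 0.0135
```

Run:
```python
from h import *
o=sensors.get_obs();p=o['tool_pos'];print(p,o['orientation'],o['force'],o['joint_pos'].round())
snap('wrist','w17')
C=snap('side','si17')
cv2.imwrite('pics/c17.png',cv2.resize(C['frame'][80:330,100:350,::-1],None,fx=2.3,fy=2.3))
print(tl(.581-p[0],-.284-p[1],o['orientation'][2]))
```

```text
[0.59283247 0.34951365 0.18838952] [-179.64252625   -0.3437398    -6.95125132] [-0.97165251  0.20565263 -0.62495844] [ 47.  23.  -1.   0. -66.  36.]
(np.float64(0.0649), np.float64(0.6303))
```

View pics/c17.png

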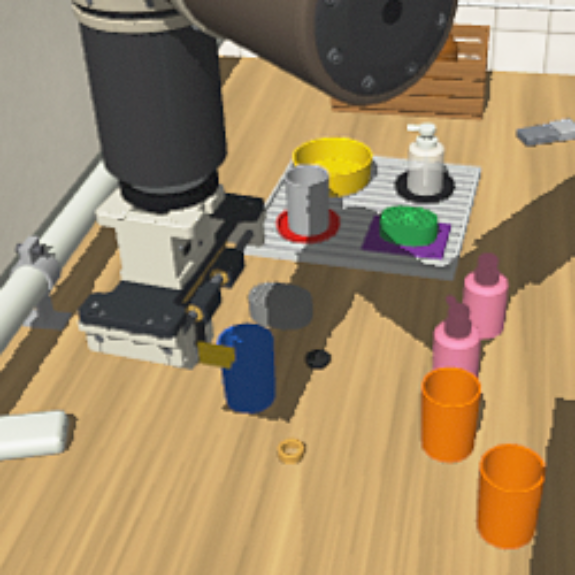

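Emit:
{"api": "move_arm", "payload": {
  "commands": [
    [0.8, 0.6, 5.8, 0, 0, 0, 0.09],
    [0.8, 1.2, 11.6, 0, 0, 0, 0.18],
    [0.8, 1.8, 17.4, 0, 0, 0, 0.27],
    [0.8, 2.4, 23.2, 0, 0, 0, 0.36],
    [0.8, 3, 29, 0, 0, 0, 0.45],
    [0.8, 3.6, 34.8, 0, 0, 0, 0.54],
    [0.8, 4.2, 40.6, 0, 0, 0, 0.65],
    [0.8, 4.7, 46, 0, 0, 0, 0.75]
  ]
}}

```text
clock: 31.5
tool_pos: [0.5803, -0.1162, 0.1813]
orientation: [179.9, 0.1, -50.2]
force: [1.2, 0.8, 0.0]
opening: 0.0136
```

Run:
```python
from h import *
o=sensors.get_obs();p=o['tool_pos'];print(p,o['orientation'],o['joint_pos'].round())
print(tl(.581-p[0],-.284-p[1],-50))
```

```text
[ 0.58032553 -0.11624325  0.18128953] [ 1.79872178e+02  9.98572534e-02 -5.01616677e+01] [  8.  15. -14.  -0. -62.  32.]
(np.float64(0.1289), np.float64(0.1073))
```

Emit:
{"api": "move_arm", "payload": {
  "commands": [
    [0.8, 4, 3.5, 0, 0, 0, 0],
    [0.8, 8, 7, 0, 0, 0, 0],
    [0.8, 12.6, 10.5, 0, 0, 0, 0],
    [0.8, 12.6, 10.5, 4, 0, 0, 0],
    [0.8, 12.6, 10.5, 8, 0, 0, 0],
    [0.8, 12.6, 10.5, 10, 0, 0, 0],
    [0.8, 12.6, 10.5, 10, 0, 0, 0],
    [0.8, 12.6, 10.5, 10, 0, 0, 0]
  ]
}}

```text
clock: 32.5
tool_pos: [0.5824, -0.2784, 0.0832]
orientation: [180.0, 0.0, -49.9]
force: [-0.4, 0.6, -0.6]
opening: 0.0138
```

Run:
```python
from h import *
o=sensors.get_obs();p=o['tool_pos'];print(p,o['orientation'],o['force'])
C=snap('scene','s18');S=snap('side','si18')
a=cv2.resize(C['frame'][160:384,80:310,::-1],None,fx=1.7,fy=1.7);b=cv2.resize(S['frame'][100:240,190:330,::-1],(381,381))
cv2.imwrite('pics/c18.png',np.hstack([a[:380],b[:380]]))
print(tl(.581-p[0],-.284-p[1],-50))
```

```text
[ 0.58242651 -0.27839997  0.08318722] [ 1.79979591e+02  8.53475106e-04 -4.99321433e+01] [-0.4236177   0.63449703 -0.58399819]
(np.float64(0.0034), np.float64(0.0047))
```

View pics/c18.png

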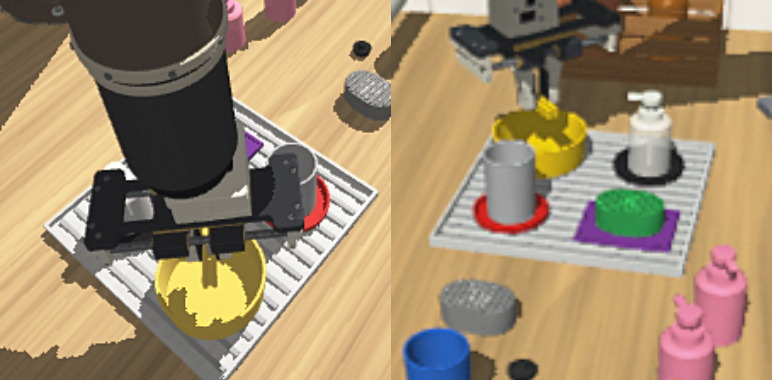

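Emit:
{"api": "move_arm", "payload": {
  "commands": [
    [0.8, 0.3, 0.5, 0, 0, 0, 0],
    [0.8, 0.3, 0.5, 2, 0, 0, 0],
    [0.8, 0.3, 0.5, 4, 0, 0, 0],
    [0.8, 0.3, 0.5, 6.2, 0, 0, 0],
    [0.8, 0.3, 0.5, 6.2, 0, 0, 0],
    [0.8, 0.3, 0.5, 6.5, 0, 0, 0],
    [2.8, 0.3, 0.5, 6.5, 0, 0, 0],
    [2.8, 0.3, 0.5, 6.5, 0, 0, 0]
  ]
}}

```text
clock: 33.6
tool_pos: [0.5808, -0.284, 0.0189]
orientation: [-180.0, -0.1, -49.9]
force: [0.3, -0.1, 0.8]
opening: 0.0263
```

Emit:
{"api": "move_arm", "payload": {
  "commands": [
    [2.8, 0, 0, 0, 0, 0, 0],
    [2.8, 0, 0, -2, 0, 0, 0],
    [2.8, 0, 0, -6, 0, 0, 0],
    [2.8, 0, 0, -11, 0, 0, 0],
    [2.8, 0, 0, -16, 0, 0, 0],
    [2.8, -3, 0, -20, 0, 0, 0],
    [2.8, -9, 0, -20, 0, 0, 0],
    [2.8, -15, 0, -20, 0, 0, 0]
  ]
}}

```text
clock: 34.6
tool_pos: [0.4829, -0.1681, 0.2185]
orientation: [-179.9, -0.0, -50.0]
force: [0.4, 1.6, 1.3]
opening: 0.0277
```

Run:
```python
from h import *
o=sensors.get_obs();p=o['tool_pos'];print(p,o['orientation'],o['force'],o['opening'])
C=snap('scene','s19');S=snap('side','si19');W=snap('wrist','w19')
a=cv2.resize(C['frame'][160:384,80:310,::-1],None,fx=1.7,fy=1.7);b=cv2.resize(S['frame'][100:240,190:330,::-1],(381,381))
cv2.imwrite('pics/c19.png',np.hstack([a[:380],b[:380]]))
```

```text
[ 0.48286879 -0.16810448  0.21850583] [-1.79934711e+02 -3.61583549e-02 -5.00059002e+01] [0.37237254 1.6181844  1.34914244] 0.027749457605876233
```

View pics/c19.png

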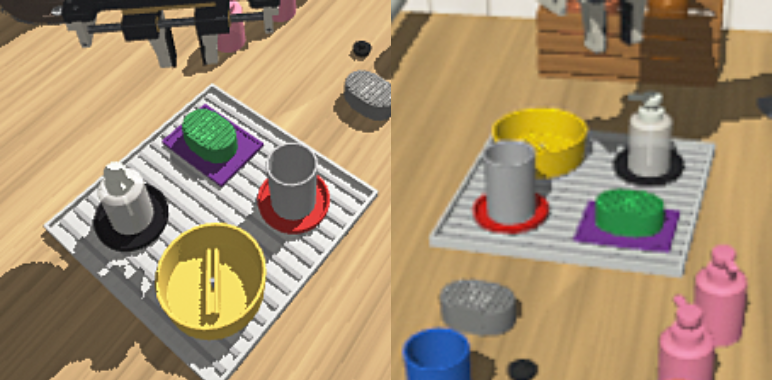

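View pics/w19.png

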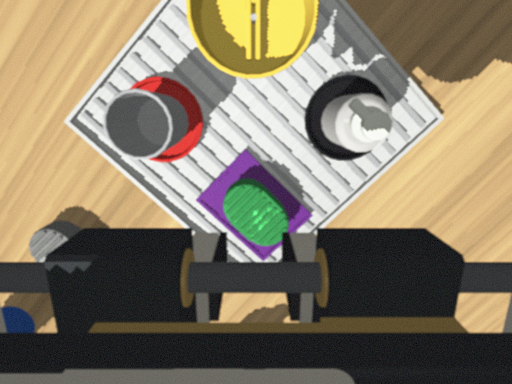

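The wrist view shows all four things in place: steel rim (139,124), dispenser shoulder (357,121), scrubber (254,212), peg in tub (253,20). Last comes a numeric check.

Run:
```python
from h import *
W=load('w19');C=load('s19');C0=load('s1');S=load('side0');S1=load('si19')
print('steel',ray(W,139,124,.09)[:2],'disp',ray(W,357,121,.074)[:2])
g=mask(W,(60,80,95),(85,255,255)); print('green',rect(poly(W,g,.041)))
print('dish',rect(poly(W,cv2.bitwise_or(mask(W,(125,60,30),(160,255,255)),mask(W,(60,80,30),(85,255,255))),.013)))
print('peg sc',ray(C,80+212/1.7,160+283/1.7,.02)[:2])
def cen(m): ys,xs=np.where(m); return xs.mean().round(1),ys.mean().round(1),len(xs)
for n,a in(('sc0',C0),('sc',C)): print(n,'blue',cen(mask(a,(105,150,40),(125,255,255))))
for n,a in(('si0',S),('si',S1)): print(n,'blue',cen(mask(a,(105,150,40),(125,255,255),(180,230,200,280))))
d=cv2.absdiff(S['frame'],S1['frame'])[195:232,200:242].max(2); print('grey diff px',(d>60).sum())
cv2.imwrite('pics/c20.png',cv2.resize(W['frame'][0:230,60:440,::-1],None,fx=2.1,fy=2.1,interpolation=cv2.INTER_CUBIC))
```

```text
steel [ 0.59142627 -0.14594734] disp [ 0.44771205 -0.26970741]
green (array([ 452.6, -135.3]), array([51.3, 78.4]), 85.5)
dish (array([ 453.3, -134.5]), array([ 82. , 111.6]), 86.0)
peg sc [ 0.58191532 -0.28575147]
sc0 blue (np.float64(327.6), np.float64(172.5), 741)
sc blue (np.float64(327.6), np.float64(172.5), 742)
si0 blue (np.float64(207.3), np.float64(239.0), 782)
si blue (np.float64(207.3), np.float64(239.0), 783)
grey diff px 0
```

View pics/c20.png

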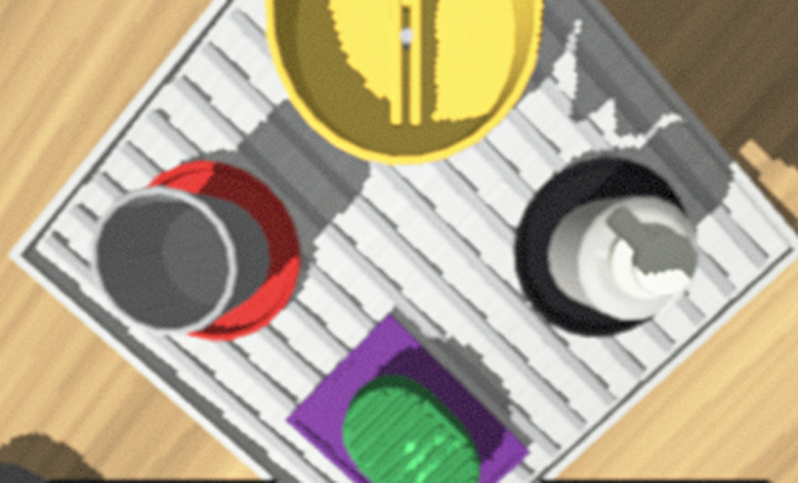

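Run:
```python
from h import *
o=sensors.get_obs();print(o['qvel'].round(2),o['force'].round(1)); print(job.close_job())
```

```text
[-1.9   3.06  3.43  0.91  0.26  1.32] [0.5 0.5 0.2]
the job is handed in; nothing more can be done
None
```

All four things are on the tray, and I handed the job in at about 35 s. `close_job` gives no verdict, so what follows is my own last camera check.

| Thing | Placed in | Measured offset from centre |
|---|---|---|
| Green scrubber | purple dish, flat, lengthwise | about 1 mm |
| Clear dispenser | black saucer, upright | about 5 mm (rough pixel estimate) |
| Steel tumbler | red saucer, upright, mouth up | about 2 mm |
| Yellow peg | yellow tub, on the floor | about 2 mm |

- **Neighbour's things:** the blue tumbler's position in the images is unchanged in both fixed views. The grey scrubber's patch of the side view shows no changed pixels.
- **The arm:** at hand-in it was clear of everything, with the tool about 0.22 m up. Its joints were still settling at up to 3 degrees per second.
- **Disagreements:** the side and scene cameras differed by up to about 8 mm on the dish and black saucer, and far more on the tub. I placed by the close wrist views, which agreed with the scene camera within about 4 mm. No check failed.

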